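Scrape the offcuts off the chassis into the scrap tray

ROBOT

A 7-joint arm with a two-finger parallel gripper is mounted at the origin on the work surface. World frame = base frame: x ahead of the robot, y to its left, z up, the work surface at z = 0. Lengths are in mm, angles in degrees, forces in N, time in s.
With the tool pointing down it reaches from about 400 to 850 mm from the base axis. Payload 4.5 kg.
Tool frame: the origin (TCP) lies at the very end of the fingers, on their centre line; the grasp point (between the pads) lies 19 mm behind it; z points along the fingers, y is the line along which they close (so a half turn about z gives the same grasp; the last joint's range is limited). The gripper opens to 88 mm and grips with 3 to 60 N. Pads are 18 mm wide; open, the fingers measure 123 mm over their backs; the gripper's body (75 mm by 187 mm) begins 45 mm behind the grasp point.
Start: joints at [-71.746, 39.483, -11.15, 89.685, 9.013, 51.709, -12.324], TCP at [175.583, 599.853, 238.743] pointing down, gripper open.
Joint ranges: [-172.22, 172.22], [-26.19, 119.32], [-84.43, 86.54], [7.71, 146.69], [-57.33, 237.33], [2.42, 119.75], [-152.13, 152.13]. Speed limits (degrees/s): [147.25, 147.25, 180, 180, 180, 180, 180].

INTERFACE

Orientations are given as a 3x3 rotation matrix whose columns are the frame's x, y, z axes.
In Python, from rig import sensors, vision, workorder gives the robot as it stands.
- The arm moves only by the tool carry_out, never from a script. Its argument "commands" is a list of rows, each a list of 4 numbers: the shift along the tool's x, y, z scaled (see below), then the turn about the tool's z scaled (see below). In form: [[dx, dy, dz, spin], ...]. A call has 1 to 8 rows; each row is the pose to reach, as a shift and turn from the pose commanded when the call began, along the tool's axes at that moment, turning the shorter way round; what a row does not reach only later rows make up. The controller multiplies each number of a shift by 0.25 m and each number of a turn by pi rad. A row lasts 1/8 s, in which the tool goes at most 62.5 mm and 10.7 degrees, less where a joint would pass 70% of its speed; a pose out of reach is approached as far as the arm can. A call with a number of a shift or a turn outside -1 to 1 is refused whole. A call with a gripper value outside its range is refused whole. "hand" is the opening, from -1 (shut) to 1 (fully open), set as the call begins (left out, the last holds). The fingers move at their own pace and stop on an object; "squeeze" is the grip in N (left out, the last holds). Time passes only in rows, so rows that repeat a pose let the fingers close. It gives the time, the measured TCP pose, the force, the opening and the grip force at its end, in the units of the state.
- sensors.observe(): the state, without advancing time (a new reading comes with each control period).
- vision.grab_frame(name): name is "side" or "top"; returns a dict with "frame" (420x560x3 uint8, red, green, blue), "vertical_fov" (degrees; the focal length in pixels is half the picture's height over the tangent of half this angle, whatever the lens; pixels are square), "cx", "cy" (the principal point, pixels), "k1" (the pictures are not rectified: a ray, as slopes to the right and down, at radius r is drawn at 1 + k1 r^2 times it, then the intrinsics apply), "rvec" (rotation vector, rad) and "tvec" (3), from world to camera coordinates, as OpenCV has them. Camera axes: x right, y down, z forward; pixel columns grow to the right and rows downward; lengths in mm; the calibration is good to about 2 mm. A picture is of the moment at which its call begins. There is no depth.
- workorder.sign_off(): hands the job in; it is judged then, once.
The state is a dict: "time": time; "joint_positions": joint angles; "dq": joint speeds; "tau": joint torques, N m; "tool_pos": TCP position; "ee_rot": TCP orientation; "ft_force": force on the tool from outside, world axes, zero at the start; "torque": the same for the moment, N m; "width": finger opening in mm; "gripper_force": force on a finger pad.
Only numpy, scipy, OpenCV 4.12 (cv2) and the standard library are available. Lean on these libraries where they do the work, as an engineer would, in place of code of your own. Each camera call takes 0.05 s, during which the arm holds its last target. There are 200 camera calls.

TASK

Take the scraper block from its rubber mat and wipe all four loose metal offcuts off the top of the black chassis into the scrap tray standing at its end; move the offcuts only with the scraper, never with the gripper itself. Then stand the scraper upright back on its mat and let go. Leave the other things on the bench where they are.

Things in the scene. Friction and masses are not known exactly. Their poses are not given: they have to be found in the camera images.
- chassis: Fixed black computer housing with ribbed long sides. Its top is a flat dark panel 60 mm above the bench, 220 mm long along its y axis and 184 mm wide along x, with a low lip (7 mm thick, 8 mm high above the panel) along each long side, leaving 170 mm of clear width; both ends (y = -110 mm and +110 mm) are open, without a lip. Origin: centre of its underside, on the bench; z up.
- tray: Fixed open grey plastic scrap tray standing 2 mm off one open end of the chassis (which end varies), square to it: 184 mm (its x) by 110 mm (its y), 52 mm high, walls 4 mm, so its rim is 8 mm below the chassis panel. Origin: centre of its underside, on the bench; axes parallel to the chassis axes.
- cage: Fixed closed aluminium drive cage at the other open end of the chassis, 147 mm (x) by 102 mm (y), 40 mm high, flat-topped: not a container. Origin: centre of its underside.
- mat: Flat black rubber mat fixed to the bench, 190 mm (its x) by 90 mm (its y), 4 mm thick; the scraper's parking place, to the left or the right of the bench. Origin: centre of its underside.
- scraper: Loose scraper block, 0.2 to 0.33 kg, standing upright on the mat: a bare aluminium blade block 140 mm (its x) by 32 mm (its y) by 22 mm high, with an upright wooden grip above its middle, 70 mm (x) by 26 mm (y), from 22 to 100 mm above its underside. Origin: centre of its underside; z up along the grip.
- tape: Loose cardboard-brown tape roll lying flat, 100 mm across, 45 mm high; a bystander, on the other flank of the bench from the mat. Origin: centre of its underside.
- screwdriver: Loose screwdriver, 190 mm long, lying at the far side; a bystander. Origin: under its middle.
- cleaner: Loose upright white bottle with a red cap, 68 mm across, 190 mm high, at the far side; a bystander. Origin: centre of its underside.
- bracket: Loose slotted steel plate, 55 by 160 by 6 mm, lying flat at the far side; a bystander. Origin: centre of its underside.
- spool: Loose upright wire spool, 64 mm across, 50 mm high, at the far side; a bystander. Origin: centre of its underside.
- piece0_mid (a point): Centre of a loose metal offcut lying on the chassis panel, 60 mm (x) by 28 mm (y) by 14 mm high, 30 to 65 g; finned, the fins running along its length.
- piece1_mid (a point): Centre of a loose metal offcut lying on the chassis panel, 60 mm (x) by 28 mm (y) by 14 mm high, 30 to 65 g; finned, many short fins running across it.
- piece2_mid (a point): Centre of a loose metal offcut lying on the chassis panel, 60 mm (x) by 28 mm (y) by 14 mm high, 30 to 65 g; a plain solid bar with two dark drill marks on top.
- piece3_mid (a point): Centre of a loose metal offcut lying on the chassis panel, 60 mm (x) by 28 mm (y) by 14 mm high, 30 to 65 g; an open steel channel (U section).
There are look-alikes about, which are no part of the job. Leave any orange or purple look-alike of the part that bears piece1_mid alone.

How it is judged (in metres and radians):
On the way, in this order (a step that is already met when the one before it is completed fails the run):
1. the scraper has been lifted off its mat, before the offcuts are in the tray (height (world z) of scraper above 0.03 m), for 0.1 s.
2. all four offcuts lie in the scrap tray (x of piece0_mid in the frame of tray between -0.088 and 0.088 m and y of piece0_mid in the frame of tray between -0.051 and 0.051 m and z of piece0_mid in the frame of tray between 0 and 0.052 m and x of piece1_mid in the frame of tray between -0.088 and 0.088 m and y of piece1_mid in the frame of tray between -0.051 and 0.051 m and z of piece1_mid in the frame of tray between 0 and 0.052 m and x of piece2_mid in the frame of tray between -0.088 and 0.088 m and y of piece2_mid in the frame of tray between -0.051 and 0.051 m and z of piece2_mid in the frame of tray between 0 and 0.052 m and x of piece3_mid in the frame of tray between -0.088 and 0.088 m and y of piece3_mid in the frame of tray between -0.051 and 0.051 m and z of piece3_mid in the frame of tray between 0 and 0.052 m), for 0.2 s.
At the end, for the whole second after the job is handed in: The centres of all four offcuts are inside the scrap tray's walls and below its rim, and at rest; the scraper stands on the mat, upright within 0.1 rad, its centre within 40 mm of the mat's centre along each of the mat's axes, at rest (all of step 2 and x of scraper in the frame of mat between -0.04 and 0.04 m and y of scraper in the frame of mat between -0.04 and 0.04 m and z of scraper in the frame of mat between 0 and 0.009 m and angle between scraper's own z axis and vertical below 0.1 rad and linear speed of each of piece0, piece1, piece2, piece3, scraper below 0.02 m/s); the robot touches nothing.
It fails at once if the gripper or the arm touches an offcut (contact force between any of the fingers, the arm and piece0 above 0.5 N or contact force between any of the fingers, the arm and piece1 above 0.5 N or contact force between any of the fingers, the arm and piece2 above 0.5 N or contact force between any of the fingers, the arm and piece3 above 0.5 N).
It fails at once if a bystander (tape roll, screwdriver, bottle, slotted plate, spool) is moved by more than 30 mm (distance of any of tape, screwdriver, cleaner, bracket, spool from where it was at the start of the episode above 0.03 m).
It also fails if it takes over 54 s, if anything falls off the work surface, if the arm or the gripper's body presses on something with over 40 N, if the wrist force passes 120 N, or if a joint passes its speed limit or range.

## Working session

There is one attempt and no reset: what is moved stays moved. The work goes in short steps, Python scripts to look and compute and a tool call to move; the robot and the scene stay as the last step left them, time stands still between calls to the robot, and variables do not carry over. Pictures are saved under pics/ and viewed, at most 10 in all, crops included, and the job is handed in when it is done.

Besides the shell and the picture viewer there is one more tool, called after ">>>" as name(argument=value, ...) on one line, values as JSON. carry_out: Moves the arm, as the interface text tells. Its arguments: {"type":"object","properties":{"commands":{"type":"array","items":{"type":"array","items":{"type":"number","minimum":-1,"maximum":1}}},"hand":{"type":"number"},"squeeze":{"type":"number"}},"required":["commands"]}

```bash
mkdir -p pics
cat > h.py <<'E'
import numpy as np, cv2, json
from rig import sensors, vision, workorder
def grab(n,fn=None):
    f=vision.grab_frame(n)
    if fn: cv2.imwrite('pics/'+fn,f['frame'][:,:,::-1])
    return f
def cam(f):
    F=210/np.tan(np.radians(f['vertical_fov'])/2)
    K=np.array([[F,0,f['cx']],[0,F,f['cy']],[0,0,1]]); R=cv2.Rodrigues(np.array(f['rvec'],float))[0]
    return K,R,np.array(f['tvec'],float).ravel()
def ray(f,p):
    K,R,t=cam(f); d=(np.array(p,float)-[f['cx'],f['cy']])/K[0,0]
    u=d.copy()
    for _ in range(30): u=d/(1+f['k1']*(u@u))
    v=R.T@np.array([u[0],u[1],1]); return -R.T@t, v
def onz(f,p,z):
    c,v=ray(f,p); return c+v*(z-c[2])/v[2]
def proj(f,X):
    K,R,t=cam(f); q=R@np.array(X,float)+t; u=q[:2]/q[2]; u=u*(1+f['k1']*(u@u)); return u*K[0,0]+[f['cx'],f['cy']]
def tri(f1,p1,f2,p2):
    c1,v1=ray(f1,p1);c2,v2=ray(f2,p2); s=np.linalg.lstsq(np.c_[v1,-v2],c2-c1,rcond=None)[0]
    a,b=c1+v1*s[0],c2+v2*s[1]; return (a+b)/2,np.linalg.norm(a-b)
E
python3 - <<'E'
from h import *
for n in('top','side'):
    f=grab(n,n+'0.png'); K,R,t=cam(f); print(n,{k:v for k,v in f.items() if k!='frame'},-R.T@t)
s=sensors.observe(); print(s)
a=cv2.imread('pics/top0.png');
E
```

```text
top {'vertical_fov': 56.319956316372334, 'cx': 277.1568359420765, 'cy': 213.18031020363256, 'k1': 0.006561370871768548, 'rvec': array([ 2.17240486, -2.1909396 ,  0.11043991]), 'tvec': array([  5.66078398, 556.24137166, 927.92128471])} [471.69668953  12.92656915 973.5551117 ]
side {'vertical_fov': 48.437325950368034, 'cx': 283.85404212978, 'cy': 212.36149234712593, 'k1': -0.1463911248731105, 'rvec': array([ 2.35166309, -0.38572768,  0.15741601]), 'tvec': array([-517.45003676,  175.75682761, 1094.68320581])} [ 286.82236397 -762.56667069  912.79862421]
{'time': 0.1, 'joint_positions': array([-71.74615626,  39.52479595, -11.1437539 ,  89.73671815,
         9.01238377,  51.70793252, -12.32546471]), 'dq': array([ 0.02635726, -0.16942289,  0.06077325, -0.07581343, -0.07479238,
        0.01346542,  0.05884232]), 'tau': array([-3.55387019e-03, -5.28498280e+01, -1.27142742e+00, -1.53836471e+01,
       -5.25029597e-02,  2.04007381e-03,  5.93021150e-05]), 'tool_pos': array([175.49893469, 599.29813519, 238.03880934]), 'ee_rot': array([[-9.59729145e-01,  2.80926810e-01, -3.08420501e-04],
       [ 2.80926952e-01,  9.59727980e-01, -1.50103569e-03],
       [-1.25681384e-04, -1.52723133e-03, -9.99998826e-01]]), 'ft_force': array([-0.49677022, -0.62423887,  0.38809194]), 'torque': array([-0.02034523, -0.01660669, -0.0432899 ]), 'gripper_force': 0.0, 'width': 88.16541485488516}
```

View pics/top0.png

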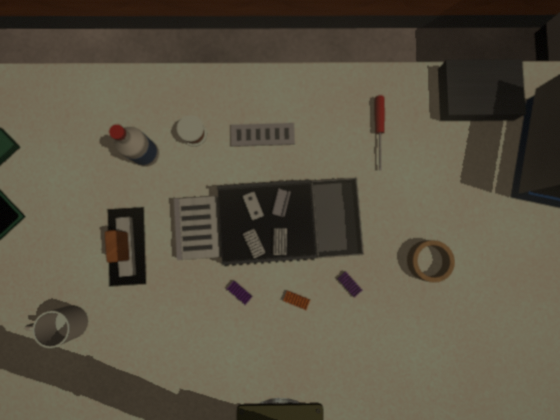

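View pics/side0.png

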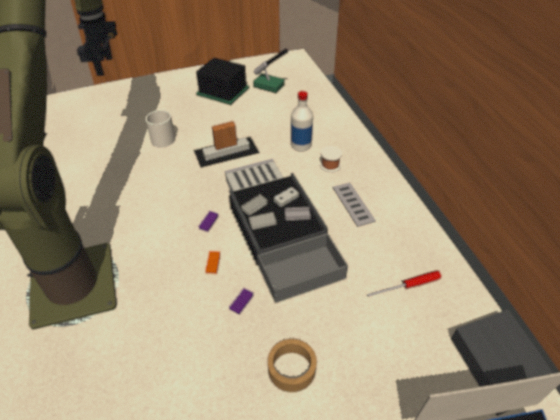

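Top view: the mat is at (127,246) with the scraper on it. Cage (198,227), chassis (265,222) and tray (335,217) run left to right. The offcuts are the drilled bar (253,206), channel (282,203), cross-finned (254,244) and long-finned (281,242). The look-alikes lie on the bench: purple (238,292) and (349,284), orange (295,300). piece1 is the bare-metal one at (254,244), the only one on the chassis panel with short cross fins. I'll confirm that in a crop.

Run:
```python
import cv2,numpy as np
a=cv2.imread('pics/top0.png')
c=a[168:313,90:370]; c=np.clip(c*2.2,0,255).astype('uint8')
cv2.imwrite('pics/c1.png',cv2.resize(c,(784,406),interpolation=cv2.INTER_CUBIC))
b=cv2.imread('pics/side0.png')[115:305,185:355]; b=np.clip(b*1.5,0,255).astype('uint8')
cv2.imwrite('pics/c2.png',cv2.resize(b,(510,570),interpolation=cv2.INTER_CUBIC))
```

```text
(no output)
```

View pics/c1.png

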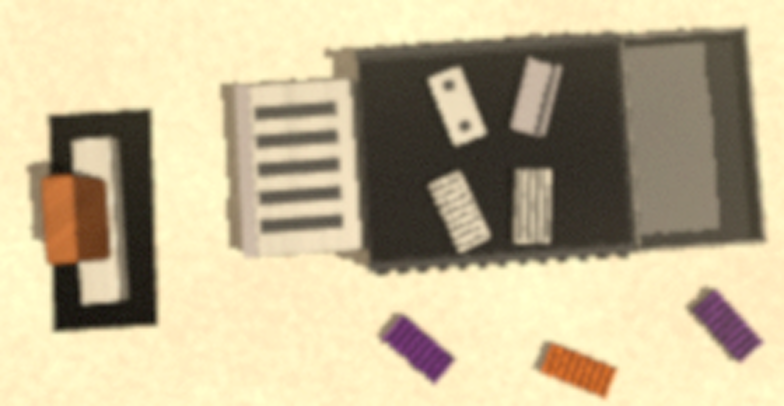

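View pics/c2.png

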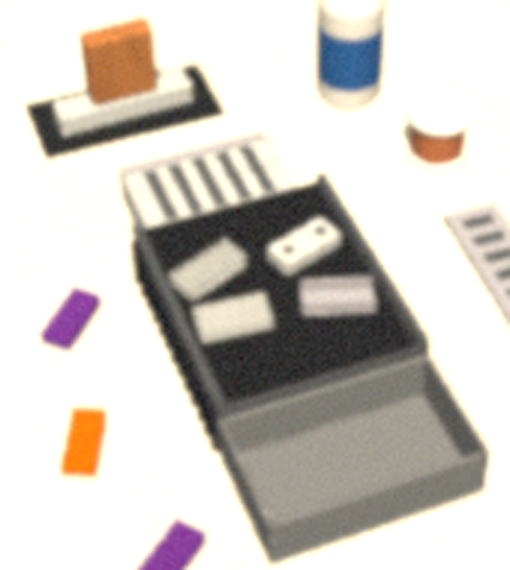

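The crop confirms it: bare-metal cross-finned piece1 is at top pixel (254,243), and the coloured finned parts all lie on the bench. Next I measure.

Run:
```python
from h import *
T=grab('top');S=grab('side')
c=lambda u,v:(90+u/2.8,168+v/2.8); d=lambda u,v:(185+u/3,115+v/3)
def show(n,pts,z):
    P=np.array([onz(T,c(*p),z) for p in pts]); print(n,P[:,:2].round(0).tolist(),'mean',P.mean(0).round(1))
show('mat',[(51,116),(150,111),(156,323),(55,329)],4)
show('bladetop',[(72,138),(112,137),(122,300),(80,303)],26)
show('griptop',[(43,176),(73,175),(80,262),(48,264)],104)
show('chassis68',[(357,50),(622,40),(632,248),(375,265)],68)
show('tray52',[(622,40),(746,29),(764,240),(635,248)],52)
for n,p in dict(bar=[(430,74),(462,66),(488,132),(457,147)],chan=[(527,57),(562,64),(545,137),(511,129)],cross=[(428,183),(460,170),(491,240),(463,252)],long=[(515,168),(552,168),(551,244),(513,244)]).items(): show(n,p,74)
# heights by two views
for n,a,b in [('mat corner',(150,111),(196,68)),('mat c2',(156,323),(47,152)),('mat c3 BR',(150,111),(220,107)),('bar',(459,106),(304,245)),('grip top corner far',(43,176),(150,22)),('grip top nr',(80,262),(85,48)),('chas far tray',(622,40),(424,350)),('chas near tray',(632,248),(225,405)),('traycorner',(764,240),(273,553)),('tray c2',(746,29),(484,458))]:
    X,e=tri(T,c(*a),S,d(*b)); print(n,X.round(1),round(e,1))
for nm,f,m in(('top',T,0),('side',S,0)):
    h=cv2.cvtColor(f['frame'],cv2.COLOR_RGB2HSV); m=cv2.inRange(h,(3,110,110),(15,255,255)) if nm=='top' else cv2.inRange(h,(3,110,50),(15,255,255))
    n,l,st,ce=cv2.connectedComponentsWithStats(m)
    for i in range(1,n):
        if st[i,4]>60: print(nm,st[i],ce[i].round(1),cv2.boxPoints(cv2.minAreaRect(np.argwhere(l==i)[:,::-1].astype(np.float32))).round(1).tolist())
```

```text
mat [[571.0, 418.0], [574.0, 331.0], [389.0, 322.0], [385.0, 409.0]] mean [480.  369.7   4. ]
bladetop [[549.0, 390.0], [550.0, 356.0], [411.0, 344.0], [409.0, 379.0]] mean [479.7 367.2  26. ]
griptop [[513.0, 381.0], [514.0, 357.0], [446.0, 350.0], [444.0, 375.0]] mean [479.2 365.7 104. ]
chassis68 [[617.0, 140.0], [624.0, -81.0], [452.0, -86.0], [440.0, 124.0]] mean [533.3  24.2  68. ]
tray52 [[627.0, -83.0], [636.0, -188.0], [457.0, -199.0], [451.0, -90.0]] mean [ 542.7 -140.    52. ]
bar [[596.0, 79.0], [602.0, 52.0], [548.0, 31.0], [535.0, 57.0]] mean [570.4  54.7  74. ]
chan [[610.0, -1.0], [604.0, -30.0], [543.0, -16.0], [550.0, 12.0]] mean [576.5  -8.8  74. ]
cross [[506.0, 80.0], [517.0, 54.0], [459.0, 29.0], [450.0, 52.0]] mean [482.9  54.1  74. ]
long [[518.0, 9.0], [518.0, -21.0], [456.0, -20.0], [456.0, 11.0]] mean [486.7  -5.   74. ]
mat corner [556.5 307.   82.7] 19.6
mat c2 [391.  319.7   9.3] 2.3
mat c3 BR [574.  328.   12.5] 0.7
bar [570.6  55.   68.6] 1.6
grip top corner far [517.  384.2  93.5] 7.0
grip top nr [446.5 350.6 101.8] 1.8
chas far tray [626.8 -82.1  58.
[... 775 characters left out ...]
75781], [233.60000610351562, 121.19999694824219], [237.10000610351562, 145.60000610351562], [215.10000610351562, 148.6999969482422]]
side [322 159  17  10 111] [330.  163.8] [[321.20001220703125, 167.10000610351562], [322.29998779296875, 158.89999389648438], [338.1000061035156, 161.0], [337.0, 169.1999969482422]]
side [205 251  15  23 269] [212.4 262. ] [[204.1999969482422, 272.20001220703125], [208.8000030517578, 249.1999969482422], [220.5, 251.5], [215.89999389648438, 274.6000061035156]]
side [405 271  36  17  63] [426.4 280. ] [[403.20001220703125, 280.6000061035156], [438.6000061035156, 268.79998779296875], [441.6000061035156, 277.79998779296875], [406.20001220703125, 289.6000061035156]]
```

>>> carry_out(commands=[[-0.12,-0.045,0,0],[-0.3,-0.115,0,0],[-0.48,-0.185,0,0],[-0.64,-0.245,0,0],[-0.71,-0.275,0,0],[-0.72,-0.28,0,0]], hand=1, squeeze=45)

```text
time: 0.95
tool_pos: [329.0, 481.8, 238.7]
ee_rot: [[-0.959, 0.282, -0.0], [0.282, 0.959, 0.0], [0.0, 0.0, -1.0]]
ft_force: [-1.3, 0.7, -0.0]
width: 87.8
gripper_force: 0.0
```

>>> carry_out(commands=[[-0.12,-0.045,0,-0.03],[-0.3,-0.115,0,-0.06],[-0.48,-0.185,0,-0.09],[-0.64,-0.24,0,-0.117],[-0.7,-0.268,0,-0.117],[-0.708,-0.27,0,-0.117],[-0.708,-0.27,0,-0.117]])

```text
time: 1.82
tool_pos: [477.4, 370.0, 238.9]
ee_rot: [[-0.996, -0.086, -0.001], [-0.086, 0.996, 0.002], [0.001, 0.002, -1.0]]
ft_force: [-0.1, -0.1, -1.0]
width: 87.8
gripper_force: 0.0
```

Run:
```python
from h import *
s=sensors.observe(); print(s['time'],s['tool_pos'],s['ee_rot'].round(3).tolist(),s['joint_positions'])
R=s['ee_rot']; print('to target tool axes/0.25m', (R.T@(np.array([479.5,367,57])-s['tool_pos'])/250).round(4))
print(np.degrees(np.arctan2(R[1,1],R[0,1])))
```

```text
1.825 [477.36204743 369.98381817 238.87395005] [[-0.996, -0.086, -0.001], [-0.086, 0.996, 0.002], [0.001, 0.002, -1.0]] [-30.8319577   38.54623091 -19.83116664  93.21399033  15.63708514
  50.97702552  38.33766357]
to target tool axes/0.25m [-0.0083 -0.0139  0.7275]
94.91209727428917
```

>>> carry_out(commands=[[-0.008,-0.014,0.1,0],[-0.008,-0.014,0.25,0],[-0.008,-0.014,0.42,0],[-0.008,-0.014,0.57,0],[-0.008,-0.014,0.67,0],[-0.008,-0.014,0.72,0],[-0.008,-0.014,0.727,0],[-0.008,-0.014,0.727,0]])

```text
time: 2.82
tool_pos: [482.0, 365.2, 57.9]
ee_rot: [[-0.997, -0.083, 0.001], [-0.083, 0.997, 0.001], [-0.001, 0.001, -1.0]]
ft_force: [1.2, 0.7, 0.4]
width: 88.3
gripper_force: 0.0
```

>>> carry_out(commands=[[0,0,0,0],[0,0,0,0],[0,0,0,0],[0,0,0,0],[0,0,0,0],[0,0,0,0]], hand=-1, squeeze=45)

```text
time: 3.58
tool_pos: [481.9, 365.0, 57.1]
ee_rot: [[-0.997, -0.083, 0.0], [-0.083, 0.997, 0.001], [-0.0, 0.001, -1.0]]
ft_force: [-0.1, 0.5, 1.6]
width: 30.5
gripper_force: 0.6
```

Run:
```python
from h import *
T=grab('top');S=grab('side')
s=sensors.observe(); print(s['time'],s['tool_pos'],s['width'],s['gripper_force'],s['ft_force'])
a=cv2.resize(T['frame'][190:300,60:190],(520,440),interpolation=2);b=cv2.resize(S['frame'][60:180,160:290],(280,258),interpolation=2)
o=np.zeros((440,800,3),np.uint8);o[:,:520]=a;o[:258,520:]=b
cv2.imwrite('pics/g.png',np.clip(o[:,:,::-1]*1.6,0,255))
```

```text
3.675 [481.92700942 365.03768388  57.14854494] 25.316898786461646 44.99853774905205 [-0.11468208  1.49580275 -0.82452245][ WARN:0@4.487] global loadsave.cpp:1063 imwrite_ Unsupported depth image for selected encoder is fallbacked to CV_8U.
```

View pics/g.png

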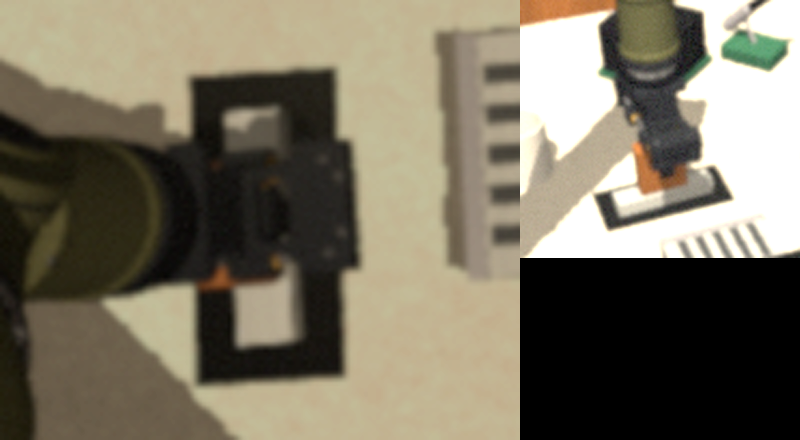

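The scraper is gripped (width 25.3, 45 N) and standing on the mat. I'll lift it and refine the chassis centre line.

>>> carry_out(commands=[[0,0,-0.05,0],[0,0,-0.15,0],[0,0,-0.27,0],[0,0,-0.36,0],[0,0,-0.4,0],[0,0,-0.4,0]])

```text
time: 4.42
tool_pos: [482.0, 364.1, 157.4]
ee_rot: [[-0.997, -0.082, 0.0], [-0.082, 0.997, 0.0], [-0.001, 0.0, -1.0]]
ft_force: [-0.3, -0.0, -3.6]
width: 25.7
gripper_force: 45.0
```

Run:
```python
from h import *
s=sensors.observe(); print(s['time'],s['tool_pos'],s['width'],s['gripper_force'],s['ft_force'])
f=grab('top'); g=cv2.cvtColor(f['frame'],7)
o=cv2.cvtColor(cv2.imread('pics/top0.png'),6)
for c in (230,240,268,298,308): print(c,'far',o[176:200,c].tolist(),'near',o[246:272,c].tolist())
print('tray cols row'); 
for r in (190,215,240): print(r,o[r,305:368].tolist())
print('cage end'); 
for r in (195,240): print(r,o[r,205:235].tolist())
```

```text
4.425 [481.96538302 364.05967608 157.36259354] 25.73459331868197 44.99861695803702 [-0.28057032 -0.00569455 -3.56287484]
230 far [112, 114, 115, 115, 115, 114, 111, 97, 71, 49, 43, 41, 35, 31, 28, 26, 26, 26, 25, 25, 25, 24, 26, 25] near [20, 22, 22, 20, 21, 21, 22, 21, 20, 20, 22, 21, 21, 22, 24, 32, 39, 47, 72, 98, 107, 109, 109, 109, 109, 109]
240 far [112, 112, 112, 111, 111, 108, 96, 69, 49, 44, 41, 37, 36, 29, 25, 24, 26, 25, 25, 24, 22, 22, 24, 24] near [21, 20, 21, 20, 19, 22, 21, 21, 21, 21, 21, 19, 21, 24, 29, 37, 39, 39, 49, 81, 105, 110, 109, 110, 111, 111]
268 far [110, 111, 112, 112, 107, 92, 64, 46, 40, 37, 33, 29, 26, 24, 25, 26, 24, 24, 24, 23, 24, 24, 24, 23] near [21, 21, 22, 21, 21, 22, 22, 22, 22, 23, 23, 28, 35, 40, 43, 45, 62, 89, 108, 112, 112, 112, 112, 112, 112, 112]
298 far [110, 110, 107, 94, 65, 47, 41, 37, 33, 28, 27, 25, 26, 26, 24, 25, 26, 24, 25, 26, 24, 23, 24, 23] near [21, 22, 22, 23, 23, 24, 21, 23, 24, 27, 34, 41, 43, 44, 59, 88, 108, 113, 111, 111, 111, 111, 110, 111, 111, 111]
308 far [110, 109, 98, 74, 51, 44, 38, 34, 30, 29, 28, 27, 27, 27, 2
[... 531 characters left out ...]
0, 60, 60, 60, 61, 59, 60, 60, 60, 60, 60, 61, 61, 60, 61, 61, 61, 59, 53, 42, 36, 36, 36, 36, 36, 37, 37, 36, 33, 31, 29, 33, 46, 70, 93, 106, 109, 110, 110, 110, 110, 109]
240 [21, 22, 23, 23, 23, 23, 22, 24, 26, 29, 41, 54, 61, 62, 60, 61, 60, 61, 61, 61, 61, 60, 61, 60, 61, 60, 60, 61, 61, 61, 61, 61, 60, 61, 61, 61, 61, 61, 62, 62, 60, 54, 41, 36, 36, 36, 37, 37, 36, 37, 37, 35, 31, 30, 31, 38, 60, 88, 106, 110, 111, 110, 111]
cage end
195 [97, 96, 94, 83, 70, 66, 66, 67, 68, 64, 60, 57, 51, 38, 27, 25, 25, 25, 26, 27, 26, 26, 26, 26, 26, 25, 24, 25, 25, 24]
240 [96, 97, 97, 97, 98, 98, 100, 102, 103, 104, 104, 101, 87, 58, 37, 30, 25, 23, 21, 21, 21, 20, 21, 20, 21, 21, 20, 20, 20, 21]
```

Run:
```python
from h import *
f=grab('top')
w=lambda c,r,z: onz(f,(c,r),z)[:2].round(1)
for n,l in dict(farout=[(240,183.2),(268,182),(298,180),],nearout=[(240,264.7),(268,262.6),(298,260.5)]).items(): print(n,[w(c,r,68).tolist() for c,r in l])
print('farin',[w(c,r,68).tolist() for c,r in [(240,188.3),(268,186),(298,184.5)]],'nearin',[w(c,r,62).tolist() for c,r in [(240,260.2),(268,257.7),(298,255.8)]])
print('trayend',[w(c,r,60).tolist() for c,r in [(311,190),(313.3,215),(315,240)]],'outer',[w(c,r,52).tolist() for c,r in [(356.5,190),(358.8,215),(361,240)]])
s=sensors.observe();print(s['tool_pos'],s['time'])
```

```text
farout [[623.3, 87.5], [625.6, 22.2], [629.9, -47.9]]
nearout [[434.8, 87.6], [438.9, 23.5], [443.0, -45.4]]
farin [[611.3, 87.5], [616.2, 22.3], [619.2, -47.8]] nearin [[444.8, 88.1], [449.9, 23.5], [453.6, -45.9]]
trayend [[607.2, -78.7], [548.2, -83.1], [489.8, -86.1]] outer [[607.6, -187.8], [548.0, -191.6], [489.0, -195.1]]
[481.35009313 363.58466139 156.11062055] 4.525
```

>>> carry_out(commands=[[-0.01,-0.08,0,0.007],[-0.025,-0.25,0,0.007],[-0.045,-0.45,0,0.007],[-0.065,-0.65,0,0.007],[-0.08,-0.83,0,0.007],[-0.09,-0.95,0,0.007],[-0.09,-1,0,0.007],[-0.09,-1,0,0.007]])

```text
time: 5.52
tool_pos: [524.7, 116.0, 156.7]
ee_rot: [[-0.998, -0.059, -0.001], [-0.059, 0.998, -0.0], [0.001, -0.0, -1.0]]
ft_force: [-0.1, 1.0, -2.2]
width: 25.4
gripper_force: 45.0
```

Run:
```python
from h import *
S=grab('side');T=grab('top')
s=sensors.observe(); print(s['time'],s['tool_pos'],s['width'],s['ft_force'])
R=s['ee_rot'];print(np.degrees(np.arctan2(R[1,1],R[0,1])),(R.T@(np.array([524.5,112,116])-s['tool_pos'])/250).round(4))
o=np.hstack([cv2.resize(S['frame'][70:270,180:350],(400,470),interpolation=2),cv2.resize(T['frame'][150:320,160:305],(400,470),interpolation=2)])
cv2.imwrite('pics/w.png',np.clip(o[:,:,::-1]*1.7,0,255).astype(np.uint8))
```

```text
5.625 [524.68733608 118.70769181 156.96297495] 25.775879097909606 [-0.38962846  0.76084884 -2.88745153]
93.58144880826025 [ 0.0024 -0.027   0.1638]
```

View pics/w.png

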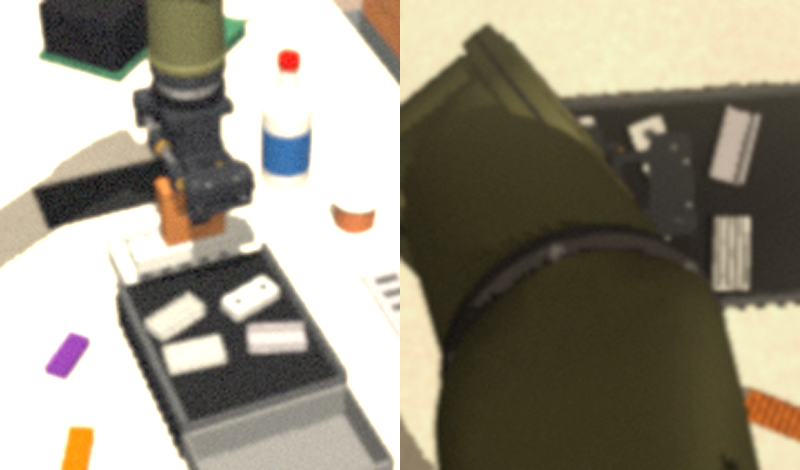

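The side view shows the scraper upright above the cage end with the pieces still clear in front of it, so I lower it.

>>> carry_out(commands=[[0.002,-0.01,0.03,-0.001],[0.002,-0.02,0.08,-0.001],[0.002,-0.02,0.12,-0.001],[0.002,-0.02,0.145,-0.001],[0.002,-0.02,0.158,-0.001],[0.002,-0.02,0.162,-0.001],[0.002,-0.02,0.162,-0.001]])

```text
time: 6.5
tool_pos: [524.9, 112.1, 116.6]
ee_rot: [[-0.998, -0.064, 0.0], [-0.064, 0.998, 0.0], [-0.0, 0.0, -1.0]]
ft_force: [0.6, 0.4, -3.0]
width: 25.6
gripper_force: 45.0
```

>>> carry_out(commands=[[0,-0.03,0,0],[0,-0.07,0,0],[0,-0.11,0,0],[0,-0.15,0,0],[0,-0.19,0,0],[0,-0.23,0,0],[0,-0.27,0,0],[0,-0.31,0,0]])

```text
time: 7.5
tool_pos: [529.8, 34.1, 116.5]
ee_rot: [[-0.998, -0.064, 0.0], [-0.064, 0.998, 0.0], [-0.0, 0.0, -1.0]]
ft_force: [0.1, 1.0, -3.0]
width: 25.5
gripper_force: 45.0
```

>>> carry_out(commands=[[0,-0.03,0,0],[0,-0.06,0,0],[0,-0.09,0,0],[0,-0.12,0,0],[0,-0.15,0,0],[0,-0.18,0,0],[0,-0.21,0,0],[0,-0.24,0,0]])

```text
time: 8.5
tool_pos: [533.6, -25.7, 116.4]
ee_rot: [[-0.998, -0.064, -0.0], [-0.064, 0.998, 0.0], [0.0, 0.0, -1.0]]
ft_force: [-0.2, -0.2, -3.2]
width: 25.5
gripper_force: 45.0
```

Run:
```python
from h import *
S=grab('side');T=grab('top')
s=sensors.observe(); print(s['time'],s['tool_pos'],s['width'],s['ft_force'])
o=np.hstack([cv2.resize(S['frame'][110:310,180:350],(400,470),interpolation=2),cv2.resize(T['frame'][150:320,230:375],(400,470),interpolation=2)])
cv2.imwrite('pics/w2.png',np.clip(o[:,:,::-1]*1.7,0,255).astype(np.uint8))
```

```text
8.6 [533.4677254  -26.86876445 116.36002094] 25.963338686990543 [-0.26970065 -0.89367281 -3.11171986]
```

View pics/w2.png

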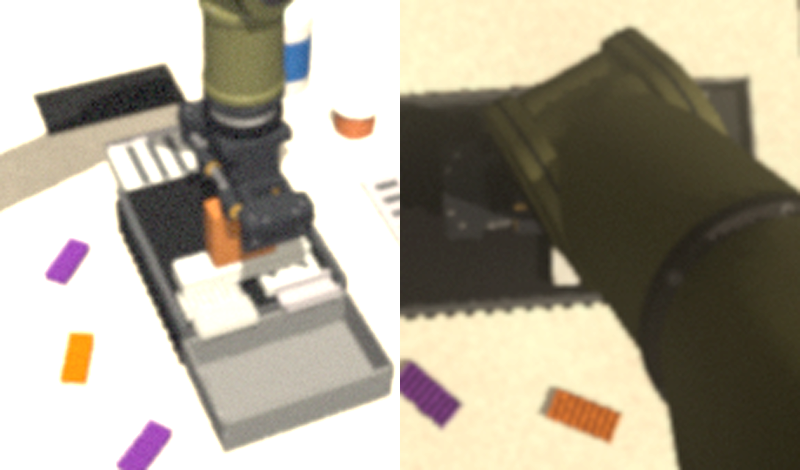

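The pieces are bunched ahead of the blade in two rows, between the lips. I keep pushing over the edge.

>>> carry_out(commands=[[0,-0.03,0,0],[0,-0.06,0,0],[0,-0.09,0,0],[0,-0.12,0,0],[0,-0.15,0,0],[0,-0.18,0,0],[0,-0.21,0,0],[0,-0.24,0,0]])

```text
time: 9.6
tool_pos: [537.4, -85.6, 116.4]
ee_rot: [[-0.998, -0.064, -0.0], [-0.064, 0.998, 0.0], [0.0, 0.0, -1.0]]
ft_force: [0.2, -0.1, -2.7]
width: 25.4
gripper_force: 45.0
```

>>> carry_out(commands=[[0,-0.02,0,0],[0,-0.04,0,0],[0,-0.06,0,0],[0,-0.06,0,0]])

```text
time: 10.1
tool_pos: [538.3, -100.7, 116.4]
ee_rot: [[-0.998, -0.063, -0.0], [-0.063, 0.998, -0.0], [0.0, -0.0, -1.0]]
ft_force: [-0.4, -1.0, -3.5]
width: 25.9
gripper_force: 45.0
```

Run:
```python
from h import *
S=grab('side')
s=sensors.observe(); print(s['time'],s['tool_pos'],s['width'],s['ft_force'])
cv2.imwrite('pics/w3.png',np.clip(cv2.resize(S['frame'][130:310,190:360],(566,600),interpolation=2)[:,:,::-1]*1.7,0,255).astype(np.uint8))
```

```text
10.15 [ 538.34672442 -100.1576475   116.45064847] 25.504525497235758 [ 0.52974051 -0.41123718 -3.47183925]
```

View pics/w3.png

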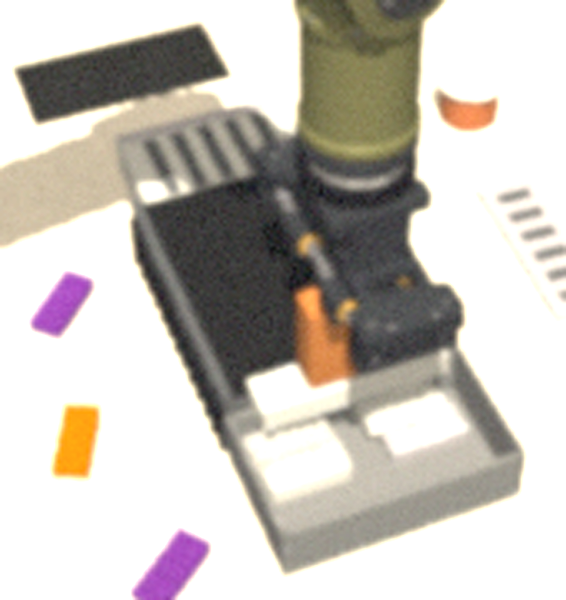

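All four offcuts appear to be inside the tray, a pair on each side. I lift and return to the mat.

>>> carry_out(commands=[[0,0.02,-0.06,0],[0,0.06,-0.14,0],[0,0.12,-0.17,0],[0.01,0.25,-0.18,0],[0.02,0.42,-0.18,0],[0.03,0.6,-0.18,0],[0.04,0.78,-0.18,0],[0.052,0.94,-0.18,0]])

```text
time: 11.15
tool_pos: [509.5, 136.7, 161.8]
ee_rot: [[-0.998, -0.066, 0.0], [-0.066, 0.998, 0.001], [-0.0, 0.001, -1.0]]
ft_force: [0.2, 0.2, -3.7]
width: 25.3
gripper_force: 45.0
```

>>> carry_out(commands=[[0.01,0.18,0,0],[0.02,0.36,0,0],[0.03,0.54,0,0],[0.04,0.7,0,0],[0.045,0.83,0,0],[0.05,0.91,0,0],[0.052,0.94,0,0],[0.052,0.94,0,0]])

```text
time: 12.15
tool_pos: [482.4, 366.5, 161.3]
ee_rot: [[-0.998, -0.064, -0.0], [-0.064, 0.998, -0.001], [0.0, -0.001, -1.0]]
ft_force: [0.0, -0.7, -2.2]
width: 25.8
gripper_force: 45.0
```

Run:
```python
from h import *
f=grab('top'); cv2.imwrite('pics/t4.png',np.clip(cv2.resize(f['frame'][160:290,100:370],(800,385),interpolation=2)[:,:,::-1]*2.,0,255).astype(np.uint8))
s=sensors.observe(); R=s['ee_rot'];print(s['time'],s['tool_pos'],s['width'],s['ft_force'],(R.T@(np.array([482,368,58])-s['tool_pos'])/250).round(4),R.round(3).tolist())
```

```text
12.2 [482.7248291  365.66033713 161.2990379 ] 25.865265002910462 [ 0.03036097 -0.97384884 -3.11676867] [0.0022 0.0102 0.4132] [[-0.998, -0.063, -0.0], [-0.063, 0.998, -0.002], [0.0, -0.002, -1.0]]
```

View pics/t4.png

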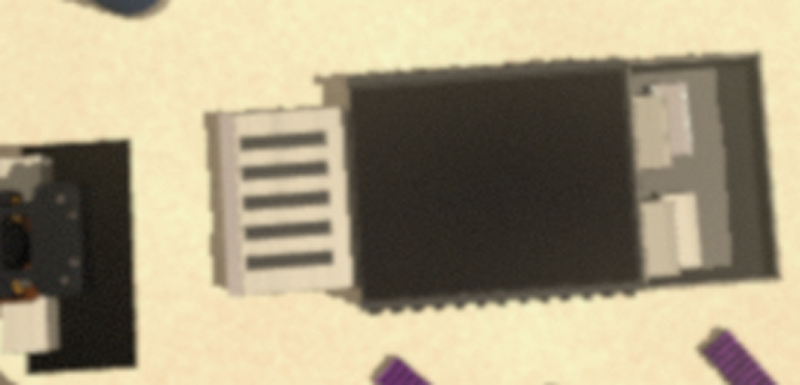

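All four offcuts are in the tray and the panel is empty. I lower the scraper onto the mat.

>>> carry_out(commands=[[0.002,0.01,0.06,0],[0.002,0.01,0.16,0],[0.002,0.01,0.26,0],[0.002,0.01,0.33,0],[0.002,0.01,0.38,0],[0.002,0.01,0.4,0],[0.002,0.01,0.41,0],[0.002,0.01,0.414,0]])

```text
time: 13.2
tool_pos: [482.0, 370.0, 58.4]
ee_rot: [[-0.998, -0.064, 0.001], [-0.064, 0.998, 0.001], [-0.001, 0.001, -1.0]]
ft_force: [-0.3, -0.5, -2.9]
width: 25.7
gripper_force: 45.0
```

>>> carry_out(commands=[[0,0,0.002,0],[0,0,0.002,0],[0,0,0.002,0]])

```text
time: 13.58
tool_pos: [481.8, 369.8, 57.7]
ee_rot: [[-0.998, -0.064, 0.0], [-0.064, 0.998, 0.0], [-0.0, 0.0, -1.0]]
ft_force: [-0.4, 0.8, -3.4]
width: 25.5
gripper_force: 45.0
```

>>> carry_out(commands=[[0,0,0.002,0],[0,0,0.004,0],[0,0,0.004,0]])

```text
time: 13.95
tool_pos: [481.8, 369.9, 57.1]
ee_rot: [[-0.998, -0.064, 0.0], [-0.064, 0.998, 0.0], [-0.0, 0.0, -1.0]]
ft_force: [-1.8, -1.8, 5.0]
width: 25.5
gripper_force: 45.0
```

Contact with the mat (force rose to +5 N). Release, then retreat upward.

>>> carry_out(commands=[[0,0,-0.002,0],[0,0,-0.002,0],[0,0,-0.002,0],[0,0,-0.002,0],[0,0,-0.002,0],[0,0,-0.002,0]], hand=1)

```text
time: 14.7
tool_pos: [481.7, 369.7, 57.0]
ee_rot: [[-0.998, -0.064, 0.0], [-0.064, 0.998, 0.0], [-0.0, 0.0, -1.0]]
ft_force: [-0.1, 0.5, -1.1]
width: 83.6
gripper_force: 0.0
```

>>> carry_out(commands=[[0,0,-0.05,0],[0,0,-0.18,0],[0,0,-0.36,0],[0,0,-0.56,0],[0,0,-0.72,0],[0,0,-0.8,0],[0,0,-0.8,0]])

```text
time: 15.58
tool_pos: [482.4, 370.5, 259.4]
ee_rot: [[-0.998, -0.064, 0.003], [-0.064, 0.998, 0.003], [-0.004, 0.003, -1.0]]
ft_force: [-0.4, 0.3, -0.1]
width: 88.2
gripper_force: 0.0
```

>>> carry_out(commands=[[0.1,0.05,0,0],[0.28,0.12,0,0],[0.46,0.2,0,0],[0.62,0.26,0,0],[0.7,0.3,0,0],[0.7,0.3,0,0]])

```text
time: 16.32
tool_pos: [300.2, 433.7, 256.3]
ee_rot: [[-0.998, -0.068, -0.001], [-0.068, 0.998, -0.001], [0.002, -0.001, -1.0]]
ft_force: [0.2, 0.7, 0.3]
width: 87.8
gripper_force: 0.0
```

Run:
```python
from h import *
S=grab('side');T=grab('top')
s=sensors.observe(); print(s['time'],s['tool_pos'],s['width'],s['ft_force'])
a=cv2.resize(S['frame'][110:310,185:355],(400,470),interpolation=2);b=cv2.resize(T['frame'][165:275,310:370],(200,367),interpolation=2);c=cv2.resize(T['frame'][200:295,95:155],(200,317),interpolation=2)
o=np.zeros((470,800,3));o[:,:400]=a*1.3;o[:367,400:600]=b*2.;o[:317,600:]=c*2.
cv2.imwrite('pics/f.png',np.clip(o[:,:,::-1],0,255).astype(np.uint8))
```

```text
16.425 [303.21673355 432.4841007  256.3797838 ] 88.25970728232562 [ 0.13880408  0.27921615 -0.52188235]
```

View pics/f.png

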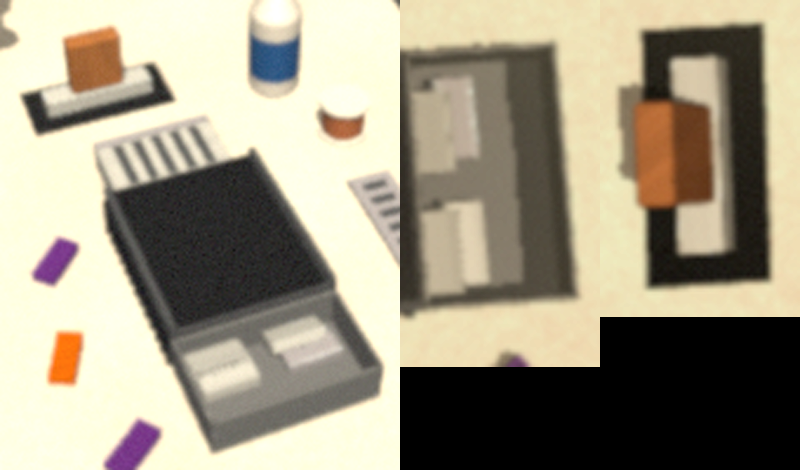

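The final view shows four offcuts in the tray below its rim: pairs at side-crop (222,368) and (302,342). The scraper stands upright on the mat at (95,75), and the gripper is clear.

>>> carry_out(commands=[[0,0,0,0],[0,0,0,0],[0,0,0,0],[0,0,0,0]])

```text
time: 16.92
tool_pos: [302.5, 433.3, 257.0]
ee_rot: [[-0.998, -0.064, 0.0], [-0.064, 0.998, 0.0], [-0.0, 0.0, -1.0]]
ft_force: [0.3, -0.8, 0.3]
width: 88.2
gripper_force: 0.0
```

```bash
python3 -c "
from rig import workorder; print(workorder.sign_off())"
```

```text
the job is handed in; nothing more can be done
None
```

The job is handed in at about 17 s: in the last pictures all four offcuts lie in the scrap tray and the scraper stands upright on its mat, released; sign-off returned no verdict.

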